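# Dispense the large grinding balls

### The arm

A 6-joint arm with a two-finger parallel gripper is mounted at the origin on a cart in front of the work surface, level with it; the furniture and walls round the work are solid. World frame = base frame: x ahead of the robot, y to its left, z up, the work surface at z = 0. Lengths are in m, angles in degrees, forces in N, time in s.
With the tool pointing down it reaches from about 0.375 to 0.9 m from the base axis. Payload 3.1 kg.
Tool frame: the origin (TCP) lies on the centre line of the jaws, within the pads' length; the fingertips stand 8 mm ahead of it and the grasp point (between the pads) lies 11 mm behind it (bot.tip_extent is the distance from the TCP to the fingertips, in m); z points along the fingers, y is the line along which they close (so a half turn about z gives the same grasp; the last joint's range is limited). The gripper opens to 87 mm and grips with 3 to 60 N. Pads are 19 mm wide; open, the fingers measure 117 mm over their backs; the gripper's body (75 mm by 190 mm) begins 51 mm behind the grasp point.
Start: joints at [-77.779, 30.224, 82.088, -0, 67.689, -10.227], TCP at [0.239, -0.578, 0.231] pointing down, gripper open.
Joint ranges: [-176.69, 176.69], [-43.24, 126.21], [12.49, 139.97], [-82, 262], [0, 151.66], [-163.58, 163.58]. Speed limits (degrees/s): [159.86, 159.86, 180, 180, 180, 180].

### API

Orientations are given as a 3x3 rotation matrix whose columns are the frame's x, y, z axes.
In Python, from rig import bot, vision, workorder gives the robot as it stands.
- The arm moves only by the shell command python3 -m handwheel 'ROWS'. ROWS is JSON, a list of rows, each an object with "delta_rot": the turn, a rotation vector about the tool's x, y, z in rad, a list of three; "xyz": the shift along the tool's x, y, z in mm, a list of three; "hand": the closure, from -1 (fully open) to 1 (shut). A call has exactly 5 rows; each row is the pose to reach, as a shift and turn from the pose commanded when the call began, along the tool's axes at that moment; what a row does not reach only later rows make up. A row lasts 1/8 s, in which the tool goes at most 62.5 mm and 10.7 degrees, less where a joint would pass 70% of its speed; a pose out of reach is approached as far as the arm can. A call with a gripper value outside its range is refused whole. The fingers move at their own pace and stop on an object; the grip force is fixed at half the most. Time passes only in rows, so rows that repeat a pose let the fingers close, or fill a call up. It gives the time, the measured TCP pose, the force, the opening and the grip force at its end, in the units of the state.
- bot.read_state(): the state, without advancing time (a new reading comes with each control period).
- vision.capture(name): name is "scene" or "top" or "wrist"; returns the picture (420x560x3 uint8, red, green, blue); there is no depth.
- vision.camera_model(name): a dict with "camera_matrix" (3x3 intrinsics, pixels), "camera_from_world" (4x4, takes a point from world to camera coordinates). Camera axes: x right, y up, looking along -z (the intrinsics and any distortion apply to the point x, -y, -z); pixel columns grow to the right and rows downward; lengths in m; the calibration is good to about 2 mm. The wrist camera is an equidistant fisheye: a pixel r from the principal point sees the ray r / f radians off the axis. A picture is of the moment at which its call begins: read the wrist's pose just before it. camera_model takes no time and is no camera call; for the wrist camera it gives the pose at the moment of the call.
- workorder.hand_in(): hands the job in; it is judged then, once.
The state is a dict: "time_s": time; "joint_positions": joint angles; "qvel": joint speeds; "tau": joint torques, N m; "position": TCP position; "tcp_rot": TCP orientation; "force": force on the tool from outside, world axes, zero at the start; "moment": the same for the moment, N m; "opening": opening from 0.0 (shut) to 1.0 (fully open); "grasp_force": force on a finger pad.
Only numpy, scipy, OpenCV 4.12 (cv2) and the standard library are available. Lean on these libraries where they do the work, as an engineer would, in place of code of your own. Each camera call takes 0.05 s, during which the arm holds its last target. There are 200 camera calls.

### The job

Without picking anything up, push the round steel pan along the bench until it stands under the outlet of the feeder that holds the large balls. Then press down the black paddle of that feeder's rocking lever with the fingertips so that its gate lifts, keep it down until all three large balls have rolled into the pan, and let it go so that the gate shuts. Do not touch the large balls or disturb the small ones, do not work the feeder with the small balls, and leave the other things on the bench where they are.

Things in the scene. Friction and masses are not known exactly. Their poses are not given: they have to be found in the camera images.
- large_lip (a point): middle of the floor edge at the open lower end of the chute of the feeder with the 18 mm balls (the one to use); the feeders are else alike, fixed, about 130 mm apart. 42 mm over the bench, 37 mm free below. Axes: x level, away from the outlet (balls leave along -x, towards the robot), y to its left, z up. In this frame (mm): gate at x 45, base plate x 55 to 200, y -46 to 22
- large_pad_top (a point): centre of the top of the black press paddle (28 x 28 mm, 5 thick) at the far end of that feeder's rocking lever; at rest 173 mm behind and 46 mm to the right (-y) of its lip and 114 mm over the bench. Pressed down it sinks up to 27 mm on an arc of 70 mm about the lever's pivot, which lies 68 mm nearer the lip
- large_lever (a joint): tilt of that lever in rad: 0 = at rest, gate shut; 0.40 = stop, paddle fully down, gate up (28 mm). Above 0.28 the 18 mm balls pass. A spring brings it back; the paddle needs about 2 to 4 N
- large_ball0_center (a point): centre of a loose steel ball, 18 mm across, at start queued in the chute behind the gate (this one nearest the gate). The chute is an open grey channel, 30 mm wide, 140 long, falling 0.14 rad to the lip; the highest fixed part of a feeder, the lever's pivot post, is 115 mm over the bench
- large_ball0: the same ball as a body (it rolls, so use the centre point)
- large_ball1_center (a point): centre of a loose steel ball, 18 mm across, at start queued in the chute behind the gate
- large_ball1: the same ball as a body (it rolls, so use the centre point)
- large_ball2_center (a point): centre of a loose steel ball, 18 mm across, at start queued in the chute behind the gate
- large_ball2: the same ball as a body (it rolls, so use the centre point)
- small_lip (a point): middle of the floor edge at the open lower end of the chute of the feeder with the 11 mm balls (not to be used); the feeders are else alike, fixed, about 130 mm apart. 42 mm over the bench, 37 mm free below. Axes: x level, away from the outlet (balls leave along -x, towards the robot), y to its left, z up. In this frame (mm): gate at x 45, base plate x 55 to 200, y -46 to 22
- small_pad_top (a point): centre of the top of the black press paddle (28 x 28 mm, 5 thick) at the far end of that feeder's rocking lever; at rest 173 mm behind and 46 mm to the right (-y) of its lip and 114 mm over the bench. Pressed down it sinks up to 27 mm on an arc of 70 mm about the lever's pivot, which lies 68 mm nearer the lip
- small_lever (a joint): tilt of that lever in rad: 0 = at rest, gate shut; 0.40 = stop, paddle fully down, gate up (28 mm). Above 0.28 the 18 mm balls pass. A spring brings it back; the paddle needs about 2 to 4 N
- small_ball0_center (a point): centre of a loose steel ball, 11 mm across, at start queued in the chute behind the gate (this one nearest the gate). The chute is an open grey channel, 30 mm wide, 140 long, falling 0.14 rad to the lip; the highest fixed part of a feeder, the lever's pivot post, is 115 mm over the bench
- small_ball1_center (a point): centre of a loose steel ball, 11 mm across, at start queued in the chute behind the gate
- small_ball2_center (a point): centre of a loose steel ball, 11 mm across, at start queued in the chute behind the gate
- pan_floor (a point): centre of the inner floor (3 mm over the bench) of the loose round steel pan: open, 124 mm across the rim, 116 at the foot, 28 high, wall 3, inner radius 55 (floor) to 59 (rim), 0.14 to 0.28 kg. It starts left of the feeders on the strip before them; it slides and passes below the lips
- pan: the same pan; origin at the centre of its underside, z up
- amber: loose bystander: brown bottle with black cap, 72 mm across, 150 tall; stands right of the black fixed upstand (66 mm high, 15 thick) that crosses the bench front to back at y = -31 mm, right of both feeders; origin at the centre of its underside
- salve: loose bystander: white jar with black lid, 60 mm across, 41 tall; origin at the centre of its underside
- vial: loose bystander: small black-capped vial, 22 mm across, 45 tall, behind the feeders; origin at the centre of its underside
- bluecap: loose bystander: small white bottle with blue cap, 33 mm across, 66 tall, right of the upstand; origin at the centre of its underside
- stopper: loose bystander: black rubber stopper, 42 mm across, 28 tall; origin at the centre of its underside
- whitevial: loose bystander: small white-capped vial, 22 mm across, 45 tall; origin at the centre of its underside

How it is judged:
By the outcome, as a careful person would: the job done as asked, in the order asked, and still so for the second after the job is handed in, with the robot touching nothing.
It also fails if it takes over 64 s, if anything falls off the work surface, if the arm or the gripper's body presses on something with over 40 N, if the wrist force passes 120 N, or if a joint passes its speed limit or range.

## Working session

There is one attempt and no reset: what is moved stays moved. The work goes in short steps, Python scripts to look and compute and a shell command to move; the robot and the scene stay as the last step left them, time stands still between calls to the robot, and variables do not carry over. Pictures are saved under pics/ and viewed, at most 10 in all, crops included, and the job is handed in when it is done.

```bash
mkdir -p pics
cat > h.py <<'E'
import numpy as np,cv2
from rig import bot,vision,workorder
def px(name,P):
    m=vision.camera_model(name);T=np.array(m["camera_from_world"]);K=np.array(m["camera_matrix"])
    c=T[:3,:3]@np.array(P)+T[:3,3];q=K@np.array([c[0],-c[1],-c[2]]);return q[:2]/q[2]
def plane(name,uv,z):
    m=vision.camera_model(name);T=np.array(m["camera_from_world"]);K=np.array(m["camera_matrix"])
    r=np.linalg.inv(K)@np.array([uv[0],uv[1],1]);d=T[:3,:3].T@np.array([r[0],-r[1],-r[2]]);o=-T[:3,:3].T@T[:3,3]
    return o+d*(z-o[2])/d[2]
def snap(name,f):
    im=vision.capture(name);cv2.imwrite('pics/'+f+'.png',im[:,:,::-1]);return im
E
python3 - <<'E'
from h import *
snap("scene","s0");snap("top","t0")
s=bot.read_state();print(s["position"],s["tcp_rot"],s["opening"],s["time_s"],bot.tip_extent)
for n in("scene","top"):
    m=vision.camera_model(n);print(m)
E
```

```text
[ 0.23853957 -0.57699041  0.22967507] [[ 9.24237252e-01  3.81818458e-01 -4.08823369e-04]
 [ 3.81818517e-01 -9.24235354e-01  1.90529522e-03]
 [ 3.49627874e-04 -1.91704115e-03 -9.99998101e-01]] 1.0014355919598257 0.1 0.008
{'camera_matrix': array([[485.95503773,   0.        , 283.33375325],
       [  0.        , 485.95503773, 211.01774104],
       [  0.        ,   0.        ,   1.        ]]), 'camera_from_world': array([[-0.5038996 , -0.86342995,  0.02395636,  0.33941789],
       [ 0.35489802, -0.18167425,  0.91708335, -0.29606753],
       [-0.78748498,  0.47062   ,  0.39797516, -1.20543983],
       [ 0.        ,  0.        ,  0.        ,  1.        ]])}
{'camera_matrix': array([[528.62734766,   0.        , 285.76264426],
       [  0.        , 528.62734766, 212.3588181 ],
       [  0.        ,   0.        ,   1.        ]]), 'camera_from_world': array([[ 3.07036442e-04, -9.99999119e-01,  1.29129263e-03,
         6.63903525e-02],
       [ 9.83995069e-01,  5.32224572e-04,  1.78194898e-01,
        -5.98068086e-01],
       [-1.78195428e-01,  1.21591325e-03,  9.83994365e-01,
        -1.64297625e+00],
       [ 0.00000000e+00,  0.00000000e+00,  0.00000000e+00,
         1.00000000e+00]])}
```

View pics/t0.png

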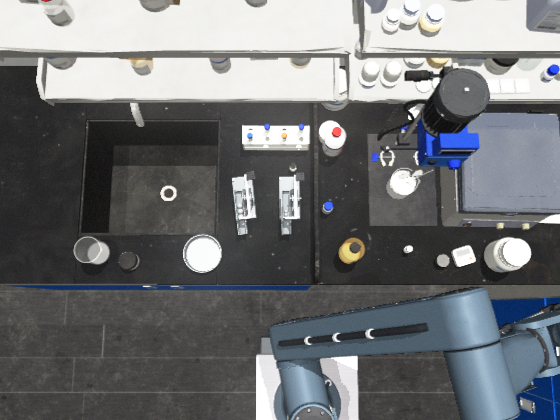

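View pics/s0.png

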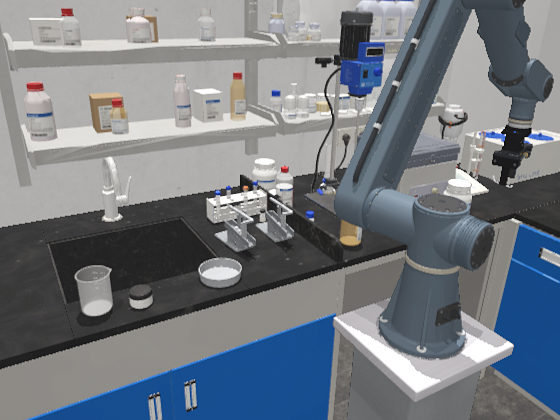

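Run:
```python
from h import *
t=cv2.imread('pics/t0.png');s=cv2.imread('pics/s0.png')
a=cv2.resize(t[155:285,175:335],(640,520),interpolation=cv2.INTER_CUBIC)
cv2.imwrite('pics/c1.png',a)
b=cv2.resize(s[180:295,190:350],(800,575),interpolation=cv2.INTER_CUBIC)
cv2.imwrite('pics/c2.png',b)
```

```text
(no output)
```

View pics/c1.png

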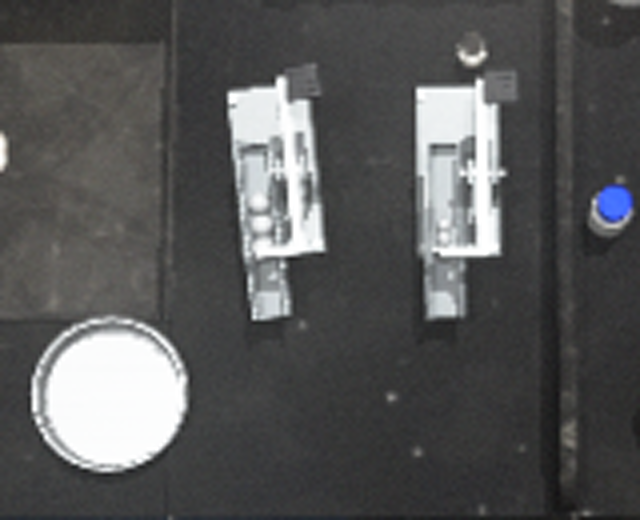

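View pics/c2.png

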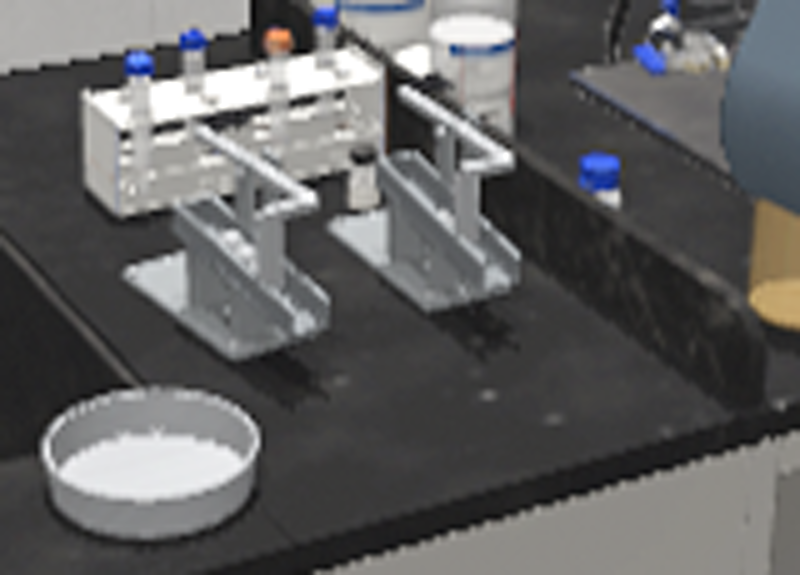

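Run:
```python
from h import *
def q(n,u,v,z): print(n,plane("top",(175+(u-1.5)/4,155+(v-1.5)/4),z).round(4))
q("lipL",271,318,.042);q("padL",302,81,.114);q("lipR",445,318,.042);q("padR",501,86,.114);q("pan",110,394,.028)
q("panL",32,394,.028);q("panR",188,394,.028);q("panTop",110,317,.028);q("panbot",110,472,.028);q("edge",300,519,0);q("upst",570,400,.066);q("sinkR",172,150,0);q("sinkcornerB",160,318,0);q("gateL",265,250,.07)
q("ball",260,203,.065)
q("barfar",283,80,.112);q("barnear",300,250,.112)
```

```text
lipL [0.5291 0.2058 0.042 ]
padL [0.7064 0.1784 0.114 ]
lipR [0.5292 0.0662 0.042 ]
padR [0.7025 0.0225 0.114 ]
pan [0.4694 0.3353 0.028 ]
panL [0.4694 0.398  0.028 ]
panR [0.4694 0.2727 0.028 ]
panTop [0.5318 0.3371 0.028 ]
panbot [0.407  0.3336 0.028 ]
edge [0.3711 0.1833 0.    ]
upst [ 0.461  -0.0319  0.066 ]
sinkR [0.6762 0.2939 0.    ]
sinkcornerB [0.5349 0.3004 0.    ]
gateL [0.5796 0.2091 0.07  ]
ball [0.6186 0.2141 0.065 ]
barfar [0.7077 0.1935 0.112 ]
barnear [0.5724 0.1785 0.112 ]
```

The left feeder, lip at crop (271,318), holds the large balls. Its lip is at about (0.529, 0.206) with a yaw of about 6°. The pan is at (0.469, 0.335), and I'll push it to about (0.501, 0.203). The open fingers go behind the pan as a two-point cage.

```bash
cat >> h.py <<'E'
def go(p,yaw,s=None):
    "yaw = world angle (deg) of the tool y axis, tool down"
    from scipy.spatial.transform import Rotation as R
    s=s or bot.read_state();M=np.array(s["tcp_rot"]);a=np.radians(yaw)
    y=np.array([np.cos(a),np.sin(a),0]);z=np.array([0,0,-1.]);T=np.c_[np.cross(y,z),y,z]
    d=M.T@(np.array(p)-s["position"])*1000;r=R.from_matrix(M.T@T).as_rotvec()
    print("xyz",d.round(1),"rot",r.round(3));return dict(s,position=np.array(p),tcp_rot=T)
E
python3 - <<'E'
from h import *
s=go((.40,-.33,.23),-40)
s=go((.50,-.06,.23),-13,s)
s=go((.50,.18,.23),14,s)
s=go((.430,.382,.16),40,s)
E
```

```text
xyz [ 2.435e+02 -1.666e+02  1.000e-01] rot [-0.002 -0.001 -0.481]
xyz [271.1 -96.9   0. ] rot [ 0.     0.    -0.471]
xyz [233.8 -54.    0. ] rot [ 0.     0.    -0.471]
xyz [212.9 -19.1  70. ] rot [ 0.     0.    -0.454]
```

```bash
python3 -m handwheel '[{"xyz":[49,-33,0],"delta_rot":[0,0,-0.096],"hand":-1},{"xyz":[97,-67,0],"delta_rot":[0,0,-0.192],"hand":-1},{"xyz":[146,-100,0],"delta_rot":[0,0,-0.288],"hand":-1},{"xyz":[195,-133,0],"delta_rot":[0,0,-0.384],"hand":-1},{"xyz":[243,-167,0],"delta_rot":[-0.002,-0.001,-0.481],"hand":-1}]'
python3 -m handwheel '[{"xyz":[54,-19,0],"delta_rot":[0,0,-0.094],"hand":-1},{"xyz":[108,-39,0],"delta_rot":[0,0,-0.188],"hand":-1},{"xyz":[163,-58,0],"delta_rot":[0,0,-0.282],"hand":-1},{"xyz":[217,-78,0],"delta_rot":[0,0,-0.376],"hand":-1},{"xyz":[271,-97,0],"delta_rot":[0,0,-0.471],"hand":-1}]'
python3 -m handwheel '[{"xyz":[47,-11,0],"delta_rot":[0,0,-0.094],"hand":-1},{"xyz":[94,-22,0],"delta_rot":[0,0,-0.188],"hand":-1},{"xyz":[140,-32,0],"delta_rot":[0,0,-0.282],"hand":-1},{"xyz":[187,-43,0],"delta_rot":[0,0,-0.376],"hand":-1},{"xyz":[234,-54,0],"delta_rot":[0,0,-0.471],"hand":-1}]'
python3 -m handwheel '[{"xyz":[43,-4,10],"delta_rot":[0,0,-0.09],"hand":-1},{"xyz":[85,-8,20],"delta_rot":[0,0,-0.18],"hand":-1},{"xyz":[128,-12,35],"delta_rot":[0,0,-0.27],"hand":-1},{"xyz":[170,-16,50],"delta_rot":[0,0,-0.36],"hand":-1},{"xyz":[213,-19,70],"delta_rot":[0,0,-0.454],"hand":-1}]'
python3 - <<'E'
from h import *
s=go((.426,.386,.016),40)
E
```

```text
time_s: 0.72
position: [0.4002, -0.3288, 0.2303]
tcp_rot: [[0.641, 0.768, 0.0], [0.768, -0.641, -0.002], [-0.001, 0.001, -1.0]]
force: [0.2, -0.8, 0.5]
opening: 0.999
grasp_force: 0.0
time_s: 1.35
position: [0.4996, -0.0586, 0.2298]
tcp_rot: [[0.222, 0.975, 0.0], [0.975, -0.222, -0.002], [-0.002, 0.001, -1.0]]
force: [0.8, -0.2, 0.7]
opening: 0.999
grasp_force: 0.0
time_s: 1.98
position: [0.499, 0.1812, 0.2292]
tcp_rot: [[-0.245, 0.97, -0.0], [0.97, 0.245, -0.002], [-0.002, -0.001, -1.0]]
force: [1.4, -0.0, -0.1]
opening: 1.001
grasp_force: 0.0
time_s: 2.6
position: [0.4291, 0.3829, 0.1585]
tcp_rot: [[-0.645, 0.764, 0.001], [0.764, 0.645, -0.002], [-0.002, -0.001, -1.0]]
force: [0.2, -0.1, -0.4]
opening: 0.997
grasp_force: 0.0
xyz [  4.6  -0.2 142.5] rot [-0.001  0.002  0.003]
```

```bash
python3 -m handwheel '[{"xyz":[5,0,40],"delta_rot":[0,0,0],"hand":-1},{"xyz":[5,0,80],"delta_rot":[0,0,0],"hand":-1},{"xyz":[5,0,115],"delta_rot":[0,0,0],"hand":-1},{"xyz":[5,0,135],"delta_rot":[0,0,0],"hand":-1},{"xyz":[5,0,142],"delta_rot":[0,0,0],"hand":-1}]'
python3 -m handwheel '[{"xyz":[-6,0,0],"delta_rot":[0,0,0],"hand":-1},{"xyz":[-11,0,0],"delta_rot":[0,0,0],"hand":-1},{"xyz":[-16,0,0],"delta_rot":[0,0,0],"hand":-1},{"xyz":[-24,-4,0],"delta_rot":[0,0,0],"hand":-1},{"xyz":[-34,-9,0],"delta_rot":[0,0,0],"hand":-1}]'
python3 -m handwheel '[{"xyz":[-11,-5,0],"delta_rot":[0,0,0],"hand":-1},{"xyz":[-22,-11,0],"delta_rot":[0,0,0],"hand":-1},{"xyz":[-33,-17,0],"delta_rot":[0,0,0],"hand":-1},{"xyz":[-44,-22,0],"delta_rot":[0,0,0],"hand":-1},{"xyz":[-55,-27,0],"delta_rot":[0,0,0],"hand":-1}]'
python3 - <<'E'
from h import *
t=snap("top","t1")
cv2.imwrite('pics/c3.png',cv2.resize(t[155:285,175:335,::-1],(640,520),interpolation=cv2.INTER_CUBIC))
E
```

```text
time_s: 3.22
position: [0.4254, 0.3845, 0.0153]
tcp_rot: [[-0.643, 0.766, -0.002], [0.766, 0.643, -0.004], [-0.001, -0.004, -1.0]]
force: [0.7, 0.7, 0.3]
opening: 1.001
grasp_force: 0.0
time_s: 3.85
position: [0.4421, 0.3531, 0.0177]
tcp_rot: [[-0.643, 0.766, 0.002], [0.766, 0.643, -0.001], [-0.002, 0.001, -1.0]]
force: [-0.9, 1.6, 0.6]
opening: 1.001
grasp_force: 1.1
time_s: 4.47
position: [0.456, 0.2929, 0.0172]
tcp_rot: [[-0.643, 0.766, 0.0], [0.766, 0.643, -0.002], [-0.002, -0.001, -1.0]]
force: [0.2, 1.6, 1.3]
opening: 1.002
grasp_force: 1.2
```

View pics/c3.png

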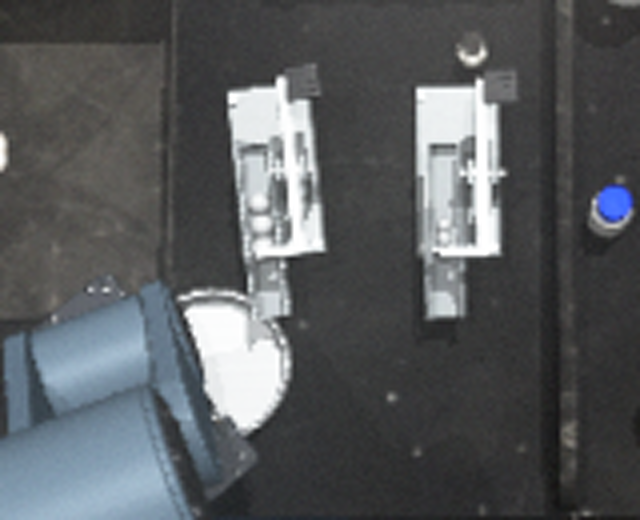

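```bash
python3 -m handwheel '[{"xyz":[-11,-6,0],"delta_rot":[0,0,0],"hand":-1},{"xyz":[-22,-12,0],"delta_rot":[0,0,0],"hand":-1},{"xyz":[-32,-17,0],"delta_rot":[0,0,0],"hand":-1},{"xyz":[-40,-20,0],"delta_rot":[0,0,0],"hand":-1},{"xyz":[-44,-22,0],"delta_rot":[0,0,0],"hand":-1}]'
python3 -m handwheel '[{"xyz":[0,0,0],"delta_rot":[0,0,0],"hand":-1},{"xyz":[15,0,0],"delta_rot":[0,0,0],"hand":-1},{"xyz":[35,0,0],"delta_rot":[0,0,0],"hand":-1},{"xyz":[45,0,-40],"delta_rot":[0,0,0],"hand":-1},{"xyz":[50,0,-100],"delta_rot":[0,0,0],"hand":-1}]'
python3 - <<'E'
from h import *
t=snap("top","t2")
a=cv2.resize(t[155:285,175:335,::-1],(640,520),interpolation=cv2.INTER_CUBIC)
cv2.imwrite('pics/c4.png',a)
s=go((.40,.33,.20),40)
E
```

```text
time_s: 5.15
position: [0.4676, 0.2453, 0.0173]
tcp_rot: [[-0.642, 0.767, 0.0], [0.767, 0.642, -0.002], [-0.002, -0.001, -1.0]]
force: [-0.0, 0.9, -2.3]
opening: 1.002
grasp_force: 0.6
time_s: 5.78
position: [0.4319, 0.2856, 0.1166]
tcp_rot: [[-0.644, 0.765, -0.005], [0.765, 0.644, -0.004], [0.0, -0.007, -1.0]]
force: [1.6, 0.9, 0.4]
opening: 0.999
grasp_force: 0.0
xyz [ 55.1   0.2 -75.8] rot [0.008 0.004 0.003]
```

View pics/c4.png

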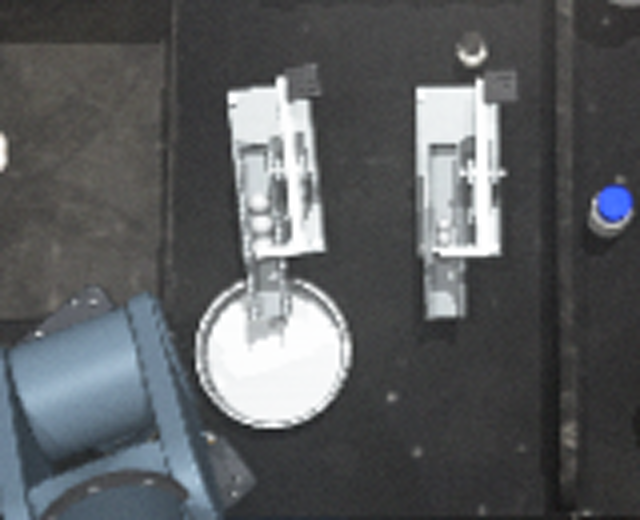

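Run:
```python
from h import *
s=go((.50,.265,.21),65)
s=go((.706,.177,.19),90,s)
```

```text
xyz [-59.1  34.8 -85.1] rot [ 0.006  0.006 -0.433]
xyz [-223.9    7.3   20. ] rot [ 0.     0.    -0.436]
```

```bash
python3 -m handwheel '[{"xyz":[0,0,-40],"delta_rot":[0,0,0],"hand":1},{"xyz":[0,0,-85],"delta_rot":[0,0,-0.1],"hand":1},{"xyz":[-20,12,-85],"delta_rot":[0,0,-0.2],"hand":1},{"xyz":[-40,24,-85],"delta_rot":[0.003,0.003,-0.3],"hand":1},{"xyz":[-59,35,-85],"delta_rot":[0.006,0.006,-0.433],"hand":1}]'
python3 -m handwheel '[{"xyz":[-50,2,0],"delta_rot":[0,0,-0.1],"hand":1},{"xyz":[-100,3,0],"delta_rot":[0,0,-0.2],"hand":1},{"xyz":[-150,5,0],"delta_rot":[0,0,-0.3],"hand":1},{"xyz":[-195,6,10],"delta_rot":[0,0,-0.4],"hand":1},{"xyz":[-224,7,20],"delta_rot":[0,0,-0.436],"hand":1}]'
python3 - <<'E'
from h import *
t=snap("top","t3");w=snap("wrist","w3");c=snap("scene","s3")
a=cv2.resize(t[140:270,200:330,::-1],(400,400),interpolation=cv2.INTER_CUBIC)
b=cv2.resize(c[180:295,190:305,::-1],(400,400),interpolation=cv2.INTER_CUBIC)
cv2.imwrite('pics/c5.png',cv2.hconcat([a,b]))
s=go((.706,.177,.126),90);print(bot.read_state()["joint_positions"])
E
```

```text
time_s: 6.45
position: [0.4992, 0.2632, 0.2023]
tcp_rot: [[-0.907, 0.42, -0.008], [0.42, 0.907, -0.003], [0.006, -0.006, -1.0]]
force: [-0.2, -0.1, -0.1]
opening: 0.517
grasp_force: 0.0
time_s: 7.08
position: [0.7063, 0.1736, 0.1801]
tcp_rot: [[-1.0, 0.002, -0.008], [0.002, 1.0, -0.003], [0.008, -0.003, -1.0]]
force: [0.3, -0.2, 0.7]
opening: 0.016
grasp_force: 0.0
xyz [-1.9  3.5 53.1] rot [-0.003 -0.011 -0.004]
[  5.09780394  41.46712614  68.01435351  -0.13314904  71.15732121
 -84.61231514]
```

View pics/c5.png

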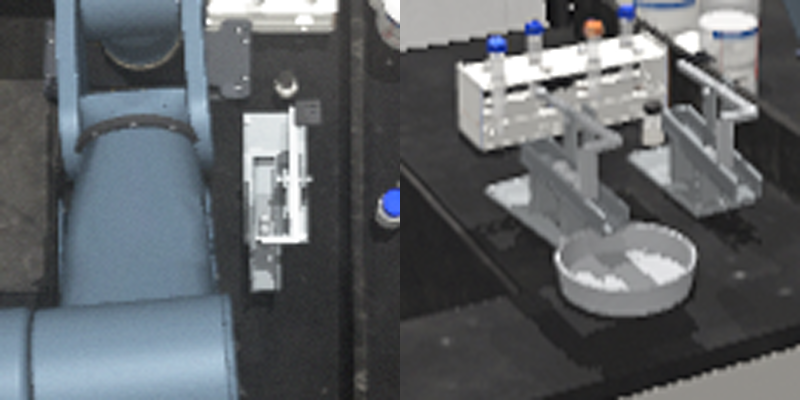

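View pics/w3.png

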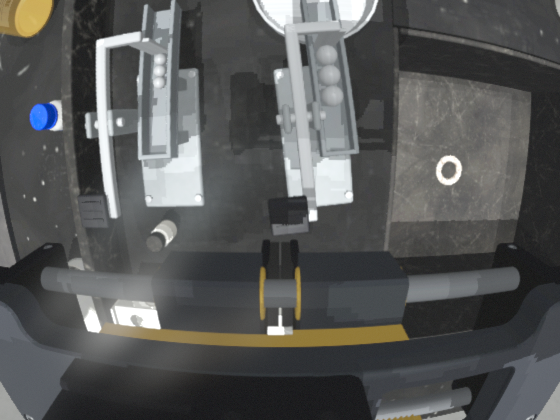

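```bash
cat >> h.py <<'E'
def wr(uv,z):
    m=vision.camera_model("wrist");T=np.array(m["camera_from_world"]);K=np.array(m["camera_matrix"])
    x=(uv[0]-K[0,2])/K[0,0];y=(uv[1]-K[1,2])/K[1,1];r=np.hypot(x,y);k=np.sin(r)/r
    d=T[:3,:3].T@np.array([x*k,-y*k,-np.cos(r)]);o=-T[:3,:3].T@T[:3,3];return o+d*(z-o[2])/d[2]
E
python3 - <<'E'
from h import *
for c in((270,198),(306,197),(308,222),(272,226),(289,211)): print(wr(c,.114).round(4))
E
```

```text
[0.6848 0.1668 0.114 ]
[0.6842 0.1919 0.114 ]
[0.7025 0.1936 0.114 ]
[0.7054 0.168  0.114 ]
[0.6943 0.1801 0.114 ]
```

```bash
python3 -m handwheel '[{"xyz":[1,4,12],"delta_rot":[-0.003,-0.01,-0.004],"hand":1},{"xyz":[1,4,24],"delta_rot":[-0.003,-0.01,-0.004],"hand":1},{"xyz":[1,4,36],"delta_rot":[-0.003,-0.01,-0.004],"hand":1},{"xyz":[1,4,44],"delta_rot":[-0.003,-0.01,-0.004],"hand":1},{"xyz":[1,4,44],"delta_rot":[-0.003,-0.01,-0.004],"hand":1}]'
python3 - <<'E'
from h import *
w=snap("wrist","w4")
cv2.imwrite('pics/c6.png',cv2.resize(w[160:360,180:400,::-1],(660,600),interpolation=cv2.INTER_CUBIC))
m=vision.camera_model("wrist");T=np.array(m["camera_from_world"]);K=np.array(m["camera_matrix"])
def pj(P):
    c=T[:3,:3]@np.array(P)+T[:3,3];v=np.array([c[0],-c[1],-c[2]]);th=np.arctan2(np.hypot(v[0],v[1]),v[2]);n=v[:2]/np.hypot(v[0],v[1])
    return n*th*K[0,0]+K[:2,2]
p=bot.read_state()["position"]
print(p,pj(p-[0,0,.008]),pj(p-[.0095,0,.008]),pj([.706,.178,.114]),pj([.692,.178,.114]),pj([.72,.178,.114]))
E
```

```text
time_s: 7.85
position: [0.7034, 0.1767, 0.1359]
tcp_rot: [[-1.0, -0.0, 0.0], [-0.0, 1.0, -0.0], [-0.0, -0.0, -1.0]]
force: [-0.8, 0.1, 0.1]
opening: 0.003
grasp_force: 0.0
[0.70398897 0.17664426 0.13657771] [279.55317965 258.95433844] [279.56303746 243.05714586] [281.86932788 251.27827873] [281.94383865 229.17370391] [281.79263198 272.09349487]
```

View pics/c6.png

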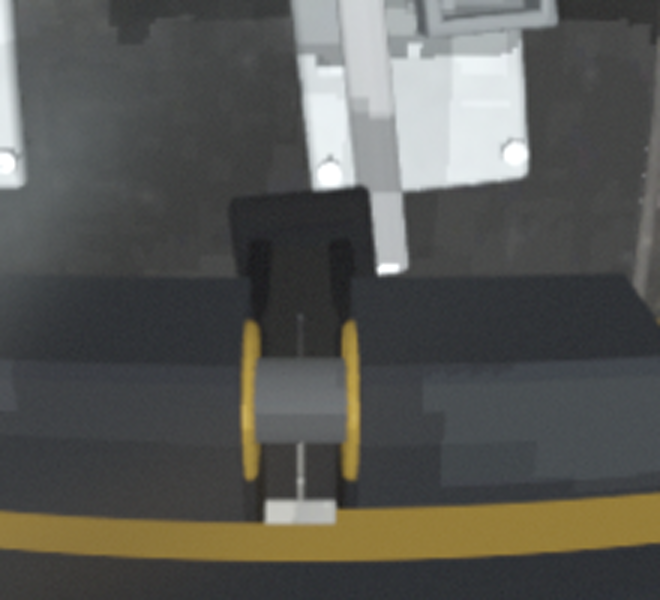

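```bash
python3 -m handwheel '[{"xyz":[0,0,10],"delta_rot":[0,0,0],"hand":1},{"xyz":[0,0,18],"delta_rot":[0,0,0],"hand":1},{"xyz":[0,0,26],"delta_rot":[0,0,0],"hand":1},{"xyz":[0,0,32],"delta_rot":[0,0,0],"hand":1},{"xyz":[0,0,35],"delta_rot":[0,0,0],"hand":1}]'
python3 -m handwheel '[{"xyz":[0,0,1],"delta_rot":[0,0,0],"hand":1},{"xyz":[0,0,1],"delta_rot":[0,0,0],"hand":1},{"xyz":[0,0,1],"delta_rot":[0,0,0],"hand":1},{"xyz":[0,0,1],"delta_rot":[0,0,0],"hand":1},{"xyz":[0,0,1],"delta_rot":[0,0,0],"hand":1}]'
python3 - <<'E'
from h import *
w=snap("wrist","w5");c=snap("scene","s5")
a=cv2.resize(w[0:260,180:440,::-1],(400,400),interpolation=cv2.INTER_CUBIC)
b=cv2.resize(c[180:295,190:305,::-1],(400,400),interpolation=cv2.INTER_CUBIC)
cv2.imwrite('pics/c7.png',cv2.hconcat([a,b]))
E
```

```text
time_s: 8.52
position: [0.7041, 0.1766, 0.1018]
tcp_rot: [[-1.0, -0.0, 0.002], [-0.0, 1.0, -0.0], [-0.002, -0.0, -1.0]]
force: [-0.1, -0.0, 4.9]
opening: 0.006
grasp_force: 1.8
time_s: 9.15
position: [0.7041, 0.1766, 0.101]
tcp_rot: [[-1.0, -0.0, 0.002], [-0.0, 1.0, -0.0], [-0.002, -0.0, -1.0]]
force: [-1.1, -0.4, 4.0]
opening: 0.005
grasp_force: 1.7
```

View pics/c7.png

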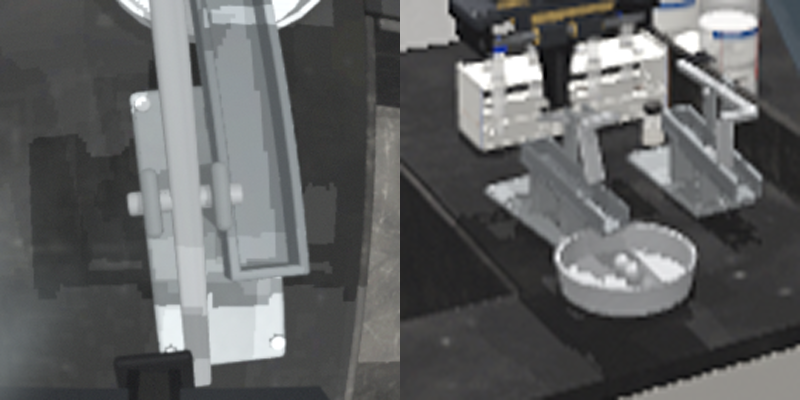

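The upper chute is empty in the wrist view, and balls show in the pan near scene crop (628,262). I'll hold the paddle a little longer, then release straight up.

```bash
python3 -m handwheel '[{"xyz":[0,0,0],"delta_rot":[0,0,0],"hand":1},{"xyz":[0,0,0],"delta_rot":[0,0,0],"hand":1},{"xyz":[0,0,0],"delta_rot":[0,0,0],"hand":1},{"xyz":[0,0,0],"delta_rot":[0,0,0],"hand":1},{"xyz":[0,0,0],"delta_rot":[0,0,0],"hand":1}]'
python3 -m handwheel '[{"xyz":[0,0,-7],"delta_rot":[0,0,0],"hand":1},{"xyz":[0,0,-15],"delta_rot":[0,0,0],"hand":1},{"xyz":[0,0,-25],"delta_rot":[0,0,0],"hand":1},{"xyz":[0,0,-50],"delta_rot":[0,0,0],"hand":1},{"xyz":[0,0,-95],"delta_rot":[0,0,0],"hand":1}]'
python3 -m handwheel '[{"xyz":[15,25,-5],"delta_rot":[0,0,0],"hand":1},{"xyz":[40,65,-10],"delta_rot":[0,0,0],"hand":1},{"xyz":[65,110,-10],"delta_rot":[0,0,0],"hand":1},{"xyz":[90,155,-10],"delta_rot":[0,0,0],"hand":1},{"xyz":[100,180,-10],"delta_rot":[0,0,0],"hand":1}]'
python3 - <<'E'
from h import *
t2=cv2.imread('pics/t2.png');t=snap("top","t6")[:,:,::-1]
g0,g=[cv2.cvtColor(np.ascontiguousarray(i),cv2.COLOR_BGR2GRAY).astype(int) for i in(t2,t)]
d=np.abs(g-g0)>35
n,_,st,c=cv2.connectedComponentsWithStats(d.astype(np.uint8))
for i in range(1,n):
    if st[i,4]>3 and c[i][0]>225: print(st[i],c[i].round(1),g[d&(_==i)].mean())
print(g[219:262:2,224:264:2])
E
```

```text
time_s: 9.88
position: [0.7041, 0.1767, 0.1009]
tcp_rot: [[-1.0, -0.0, 0.002], [-0.0, 1.0, -0.0], [-0.002, -0.0, -1.0]]
force: [-1.7, -1.8, 3.6]
opening: 0.005
grasp_force: 1.6
time_s: 10.5
position: [0.7015, 0.1767, 0.1941]
tcp_rot: [[-1.0, -0.0, -0.006], [-0.0, 1.0, -0.001], [0.006, -0.001, -1.0]]
force: [0.5, 0.7, 0.3]
opening: 0.003
grasp_force: 0.0
time_s: 11.12
position: [0.5995, 0.3598, 0.2043]
tcp_rot: [[-1.0, -0.003, -0.003], [-0.003, 1.0, -0.001], [0.003, -0.001, -1.0]]
force: [0.5, -0.2, -0.7]
opening: 0.005
grasp_force: 0.0
[237 203   6  11  33] [239.8 207.7] 182.57575757575756
[238 213   5   4  11] [239.8 215.2] 187.72727272727272
[237 237  10  12  49] [242.7 242.3] 175.18367346938774
[242 253   6   4  15] [244.7 254.5] 180.06666666666666
[225 263   4   3   7] [226.9 263.9] 57.0
[228 265  10  15  71] [232.3 272.3] 54.46478873239437
[225 286   5   2   7] [226.6 286.3] 53.142857142857146
[234 315   3   4   5] [234.8 316.6] 84.0
[235 320   3   2   4] [236.  320.5] 84.0
[337 387   4   3   5] [338.2 388. ] 97.0
[259 414  15   6  17] [265.9 416.7] 210.23529411764707
[[ 55  55 
[... 1160 characters left out ...]
 248 248
  179 129]
 [208 126 245 245 245 245 245 246 246 186 154 158 248 248 249 249 249 248
  212  64]
 [ 51 182 247 244 244 243 244 244 244 245 245 245 247 247 247 248 248 248
  194  54]
 [ 53 217 167 249 245 245 245 245 245 245 214 206 245 247 247 247 247 209
  123  58]
 [ 54  72 200 236 246 246 246 246 246 222 225 226 240 247 246 247 246 168
   54  57]
 [ 58  59 178 182 239 247 246 247 247 212 159 159 245 248 248 249 227  52
   56  57]
 [ 58  62  51 163 197 248 253 253 249 247 247 247 246 247 221 233  53  54
   53  52]
 [ 57  61  62  51  72 235 200 251 252 246 246 245 229 187 146  46  49  57
   60  57]
 [ 58  59  54  58  49  50  52 188 213 234 237 159  74  43  48  55  55  54
   56  53]]
```

```bash
python3 -m handwheel '[{"xyz":[0,0,0],"delta_rot":[0,0,0],"hand":1},{"xyz":[0,0,0],"delta_rot":[0,0,0],"hand":1},{"xyz":[0,0,0],"delta_rot":[0,0,0],"hand":1},{"xyz":[0,0,0],"delta_rot":[0,0,0],"hand":1},{"xyz":[0,0,0],"delta_rot":[0,0,0],"hand":1}]'
python3 -c "
from rig import workorder
print(workorder.hand_in())"
```

```text
time_s: 11.8
position: [0.6043, 0.3561, 0.2057]
tcp_rot: [[-1.0, 0.001, 0.002], [0.001, 1.0, -0.0], [-0.002, -0.0, -1.0]]
force: [0.1, -0.8, 1.5]
opening: 0.007
grasp_force: 0.0
the job is handed in; nothing more can be done
None
```

The job is handed in at about 12 s: the pan stands under the large-ball feeder's outlet, and the last top view shows all three large balls in it, the lever back at rest, and the small-ball feeder and nearby items unchanged.

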